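# Pack the hung bronze plaques into the transport case

## Task

Pack up the bronze plaques for transport: take every plaque off its stud on the rack by sliding it along its keyhole to the wide end and drawing it free, and lower it gently (no dropping) upright into a foam slot of the case, one plaque to a slot, any slot. Stand the white desiccant cassette in the case's pocket as well. When all is loaded, set the clear hood over the insert so that it sits fully down on the blue plate, then swing the red clamp arm over it to its stop; leave the brushes, bottles and other things on the bench alone.

Things in the scene. Friction and masses are not known exactly. Their poses are not given: they have to be found in the camera images.
- plaque1_mid (a point): bronze plaque, plate 8 mm thick (its x) x 60 wide (y) x 110 tall (z up), 0.3 kg; point = its centre; may be absent. Relief looks along -x. Keyhole right through: slot 10 mm wide from 3.5 mm above the centre to 17 below it, then a 26 x 26 window centred 30 mm below the centre. Hangs with a stud in the slot's top end; solid above the slot: pinch the 8 mm top edge
- plaque2_mid (a point): bronze plaque, plate 8 mm thick (its x) x 60 wide (y) x 110 tall (z up), 0.3 kg; point = its centre; may be absent. Keyhole as plaque1. To free it raise it 30 mm (+-4) so that the stud's head is in the window, then draw it 25 mm or more along its -x
- plaque3_mid (a point): bronze plaque, plate 8 mm thick (its x) x 60 wide (y) x 110 tall (z up), 0.3 kg; point = its centre; may be absent. Keyhole as plaque1
- plaque4_mid (a point): bronze plaque, plate 8 mm thick (its x) x 60 wide (y) x 110 tall (z up), 0.3 kg; point = its centre; may be absent. Keyhole as plaque1
- rack: fixed rack, origin under its bar's front face. Bar along y, 344 mm long, x 0 to 12, z 107 to 123 mm. 4 headed studs point along -x (to the robot), 115 mm up, at y = -120, -40, 40, 120: shank 7 mm dia. x 26 long, then head 16 dia. x 4 thick. A plaque (x axis as the rack's) hangs some 12 mm clear of the bar, 6 mm short of the head, lower edge 60 mm above the table
- case: fixed case base, origin under the middle of its blue plate (226 in x, 110 in y, 12 thick). On the plate a centred dark foam insert 192 x 78 mm: 3 slots across it (along y) with walls 40 mm high and 45 degree roof-shaped lead-ins (up to 65 mm above the table), then a pocket at the +x end. A post with the red clamp is at the -x end
- slot1 (a point): middle of the floor of foam slot 1, 12 mm above the table; slot 14 mm wide (case x), 70 mm long (case y), ends closed, for one plaque standing upright, either way round; slots are 40 mm apart
- slot2 (a point): middle of the floor of foam slot 2, 12 mm above the table; slot 14 mm wide (case x), 70 mm long (case y), ends closed, for one plaque standing upright, either way round; slots are 40 mm apart
- slot3 (a point): middle of the floor of foam slot 3, 12 mm above the table; slot 14 mm wide (case x), 70 mm long (case y), ends closed, for one plaque standing upright, either way round; slots are 40 mm apart
- pocket (a point): middle of the floor of the pocket (orange, 12 mm above the table), 54 x 54 mm inside its 8 mm high rim, square with the case; for the cassette
- cassette_mid (a point): loose white desiccant cassette with orange vents, 44 x 44 mm, 60 tall (z up), 0.2 kg, bottom-heavy; point = its centre. Stands on the table at the start
- hood_grip (a point): loose clear hood, blue edges: upside-down box 208 (x) x 94 (y) x 122 tall, walls 4 mm, 0.5 kg, rim weighted; blue fin handle on top 70 (x) x 14 (y) x 36 tall. Point in the fin, 22 mm above the hood's top, 144 above its rim. On the table at the start; belongs over the foam insert, rim on the blue plate (4 mm play all round), long side along the case's, either end first
- clamp (a joint): angle of the red clamp arm about its upright pivot (rad): 0 to 0.3 at the start (swung clear), 1.9 = at its stop, along the case's +x, over the hood; grows anticlockwise seen from above; light friction, stays where left; passes 4 mm above a seated hood
- clamp_peg (a point): in the red upright peg on the clamp arm: peg 12 mm dia., 34 mm tall above the arm, 60 mm from the pivot; point is 22 mm above the arm's top face, 12 mm below the peg's top, 168 mm above the table
- clamp_pivot (a point): clamp pivot axis on top of the post, 138 mm above the table, level with the arm's underside (arm 8 mm thick)
- brush_pot: bystander, leave alone: steel pot 72 mm in diameter, 110 tall, brushes to 215 mm; origin on its underside
- solvent: bystander, leave alone: amber bottle 56 mm in diameter, 130 tall; origin on its underside
- wax_jar: bystander, leave alone: glass jar 60 mm in diameter, 60 tall; origin on its underside
- brush: bystander, leave alone: brush lying flat, 160 mm long; origin on its underside
- spatula: bystander, leave alone: spatula lying flat, 180 mm long; origin on its underside
- swab_tray: bystander, leave alone: white tray 120 x 80 x 25 mm; origin on its underside
Things that resemble listed ones, but are neither listed nor needed, are in the scene too. Leave any orange, pink or purple look-alike of the part that bears plaque1_mid alone.

How it is judged:
By the outcome, as a careful person would: the job done as asked, in the order asked, and still so for the second after the job is handed in, with the robot touching nothing.
Of plaque1, plaque2, plaque3, plaque4 only 2 to 3 are there at a start; the rules pass over those that are not, and their reading is None.
At some moment in a run one of cassette, hood may be knocked a few centimetres aside while the robot is not near it.
It also fails if it takes over 210 s, if anything falls off the work surface, if the arm or the gripper's body presses on something with over 40 N, if the wrist force passes 120 N, or if a joint passes its speed limit or range.

## Robot

A 7-joint arm with a two-finger parallel gripper is mounted at the origin on the work surface. World frame = base frame: x ahead of the robot, y to its left, z up, the work surface at z = 0. Lengths are in mm, angles in rad, forces in N, time in s.
With the tool pointing down it reaches from about 400 to 900 mm from the base axis. Payload 5.6 kg.
Tool frame: the origin (TCP) lies midway between the tips of the shut fingers; the grasp point (between the pads) lies 19 mm behind it; z points along the fingers, y is the line along which they close (so a half turn about z gives the same grasp; the last joint's range is limited). The gripper opens to 92 mm and grips with 3 to 60 N. Pads are 20 mm wide; open, the fingers measure 128 mm over their backs; the gripper's body (75 mm by 189 mm) begins 69 mm behind the grasp point.
Start: joints at [-1.18, 0.468, -0.012, 1.603, 0.006, 1.071, -0.056], TCP at [273.251, 589.783, 186.492] pointing down, gripper open.
Joint ranges: [-2.53, 2.53], [-0.31, 2.02], [-1.57, 1.55], [0.28, 2.44], [-1.29, 4.43], [0.15, 1.84], [-2.92, 2.92]. Speed limits (rad/s): [2.57, 2.57, 3.14, 3.14, 3.14, 3.14, 3.14].

## Interface

Orientations are given as a rotation vector (axis times angle).
In Python, from cell import robot, grip, kin, viewer gives the robot as it stands. Calls block until the motion is done:
- robot.movep(position, orientation): joint-space move of the TCP to a pose.
- robot.servo_line(position, feed=150, rotation=None): straight line of the TCP; rotation=None keeps the orientation; feed is the mean speed in mm/s.
- robot.goto_joints(angles): joint-space move.
- grip(opening, newtons=None): opening from 0.0 (shut) to 1.0 (fully open); newtons is the grip in N (None keeps the last); returns when the fingers have stopped.
- robot.hold(seconds).
- kin.ik(position, orientation): joint angles nearest the present ones, or None.
- robot.observe(): the state.
- viewer.read_camera(name): name is "side" or "top"; returns the picture (420x560x3 uint8, red, green, blue); there is no depth.
- viewer.camera_info(name): a dict with "camera_matrix" (3x3 intrinsics, pixels), "k1" (the pictures are not rectified: a ray, as slopes to the right and down, at radius r is drawn at 1 + k1 r^2 times it, then the intrinsics apply), "R" (3x3) and "t" (3): a world point X has camera coordinates R X + t. Camera axes: x right, y down, z forward; pixel columns grow to the right and rows downward; lengths in mm; the calibration is good to about 2 mm. A picture is of the moment at which its call begins. camera_info takes no time and is no camera call.
A pose or a line that the arm cannot do raises robot.IKError and nothing moves.
- robot.job_done(): hands the job in; it is judged then, once.
Trained networks look in the newest picture that a camera, given by its name, has taken for a name from the list of things; names that differ only in an ending like _2 or _b are one class to them, and where a whole thing is asked for, a point or a joint stands for the part that bears it (a point fixed in the world has none). Each returns a list of dicts, best first, with "confidence" (0 to 1); they miss things now and then, are a little off and sometimes report something else, mostly with a low value. They report only what shows in the picture. A call takes as long as a camera call. They do not tell look-alikes from the thing itself.
- viewer.silhouettes(name, camera): "mask" (420x560 bool, what is visible of it).
- viewer.pinpoint(name, camera): "at" ([x, y, z] in mm, in the coordinates of the camera as it stood for that picture, good to about 4 mm: a listed point, or the origin of a listed thing).
The state is a dict: "t": time; "joints": joint angles; "joint_velocities": joint speeds; "joint_torque": joint torques, N m; "tcp_pos": TCP position; "tcp_rot": TCP orientation; "contact_force": force on the tool from outside, world axes, zero at the start; "wrist_torque": the same for the moment, N m; "grip_width": opening from 0.0 (shut) to 1.0 (fully open); "grip_force": force on a finger pad.
Only numpy, scipy, OpenCV 4.12 (cv2) and the standard library are available. Lean on these libraries where they do the work, as an engineer would, in place of code of your own. Each camera call takes 0.05 s, during which the arm holds its last target. There are 200 camera calls.

## Working session

There is one attempt and no reset: what is moved stays moved. The work goes in short steps, each a Python script; the robot and the scene stay as the last script left them, time stands still between calls to the robot, and variables do not carry over. Pictures are saved under pics/ and viewed, at most 14 in all, crops included, and the job is handed in when it is done.

```bash
ls; mkdir -p pics; cat > h.py <<'E'
import numpy as np, cv2
from cell import robot, grip, kin, viewer
def info(c):
    i=viewer.camera_info(c); return np.array(i["camera_matrix"]),i["k1"],np.array(i["R"]),np.array(i["t"]).ravel()
def shot(c,f=None):
    im=viewer.read_camera(c)
    if f: cv2.imwrite("pics/"+f,np.ascontiguousarray(im[:,:,::-1]))
    return im
def world(p,c):
    K,k,R,t=info(c); return R.T@(np.array(p)-t)
def proj(X,c):
    K,k,R,t=info(c); q=R@np.array(X,float)+t; s=q[:2]/q[2]; s=s*(1+k*(s@s)); return K[:2,:2]@s+K[:2,2]
def ray(px,c,z):
    "world point on plane z seen at pixel"
    K,k,R,t=info(c); d=np.linalg.solve(K,[px[0],px[1],1])[:2]; s=d.copy()
    for _ in range(20): s=d/(1+k*(s@s))
    v=R.T@np.array([*s,1]); o=-R.T@t; return o+v*(z-o[2])/v[2]
def pin(n,c):
    return [(np.round(world(d["at"],c),1),round(d["confidence"],2),np.round(proj(world(d["at"],c),c)).astype(int)) for d in viewer.pinpoint(n,c)]
E
python3 - <<'E'
from h import *
for c in("top","side"):
    shot(c,c+"0.png"); print(c, np.round(info(c)[2],2).tolist(),info(c)[3].round())
    for n in("plaque1_mid","rack","case","slot1","slot3","pocket","cassette_mid","hood_grip","clamp_peg","clamp_pivot","brush_pot","solvent"):
        print(n,*[f"{a.tolist()} {b} {p.tolist()};" for a,b,p in pin(n,c) if b>.2])
print(robot.observe()["t"])
E
```

```text
pics
top [[0.0, -1.0, -0.01], [-0.99, -0.0, -0.11], [0.11, 0.01, -0.99]] [   9.  572. 1391.]
plaque1_mid [580.3, 201.3, -2.2] 0.75 [217, 206]; [364.7, 103.4, 56.1] 0.62 [245, 275]; [563.5, 242.3, 114.3] 0.57 [197, 207]; [450.6, 172.3, 53.5] 0.53 [223, 246]; [724.4, 200.1, 55.3] 0.49 [215, 158]; [338.3, 197.9, 51.9] 0.48 [214, 283]; [639.0, -93.0, 11.3] 0.3 [309, 187];
rack [580.8, 199.3, -0.2] 0.79 [217, 205];
case [573.1, -96.5, -4.4] 0.75 [310, 208]; [747.6, -274.3, 1.5] 0.57 [365, 155];
slot1 [499.1, -97.8, 11.9] 0.94 [311, 231]; [537.8, -100.0, 11.3] 0.86 [311, 219]; [579.4, -93.7, 10.6] 0.58 [309, 206];
slot3 [499.1, -97.8, 11.9] 0.94 [311, 231]; [537.8, -100.0, 11.3] 0.86 [311, 219]; [579.4, -93.7, 10.6] 0.58 [309, 206];
pocket [637.9, -90.1, 12.5] 0.66 [308, 187];
cassette_mid [410.8, 268.8, 30.8] 0.75 [192, 259];
hood_grip
clamp_peg [640.6, -93.4, 12.3] 0.75 [309, 187]; [434.5, -156.3, 163.7] 0.51 [335, 251];
clamp_pivot [437.8, -100.6, 135.9] 0.87 [315, 250]; [527.2, -383.6, 146.1] 0.4 [413, 219];
brush_pot [736.8, 332.7, -1.3] 0.85 [177, 158]; [564.1, 241.2, 113.9] 0.63 [19
[... 550 characters left out ...]
292]; [581.7, -99.3, 11.6] 0.61 [307, 273];
slot3 [537.3, -99.3, 11.9] 0.94 [292, 282]; [502.0, -103.4, 6.1] 0.68 [280, 292]; [581.7, -99.3, 11.6] 0.61 [307, 273];
pocket [571.2, 153.6, 122.1] 0.74 [244, 178]; [641.5, -95.2, 10.3] 0.55 [326, 260];
cassette_mid [410.0, 265.9, 24.4] 0.89 [172, 205];
hood_grip [583.9, 195.0, -1.9] 0.75 [243, 201]; [531.3, -386.9, 146.6] 0.69 [395, 364];
clamp_peg [433.5, -168.2, 166.7] 0.56 [270, 290]; [756.0, 73.6, 3.1] 0.32 [319, 201];
clamp_pivot [432.5, -105.8, 136.3] 0.96 [252, 275]; [540.3, -99.9, 12.0] 0.41 [293, 281];
brush_pot [737.5, 326.2, -1.3] 0.61 [264, 156]; [562.2, 233.8, 114.6] 0.45 [226, 164];
solvent [743.6, -272.9, -1.0] 0.69 [410, 295];
1.3
```

```bash
python3 - <<'E'
import cv2
a=cv2.imread("pics/side0.png"); cv2.imwrite("pics/side0c.png",cv2.resize(a[130:400,130:480],None,fx=2.2,fy=2.2,interpolation=cv2.INTER_CUBIC))
a=cv2.imread("pics/top0.png"); cv2.imwrite("pics/top0c.png",cv2.resize(a[130:330,160:440],None,fx=2.8,fy=2.8,interpolation=cv2.INTER_CUBIC))
E
```

```text
(no output)
```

View pics/side0c.png

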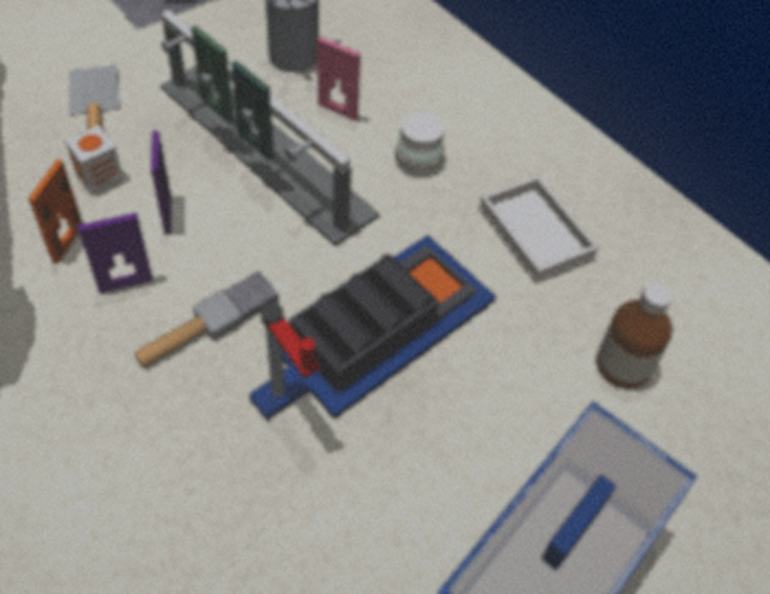

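View pics/top0c.png

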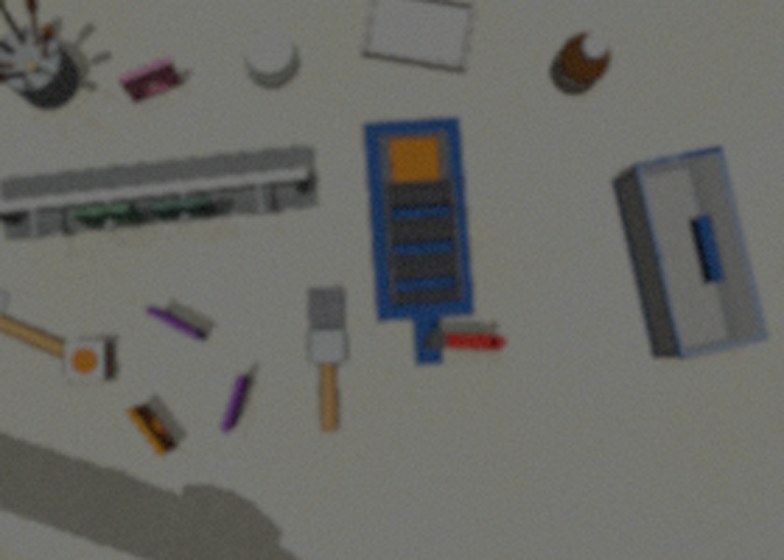

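Two dark-green patina plaques hang on the rack's inner studs (side crop (212,70) and (252,108); top crop (105,215) and (180,208)). The look-alikes all stand on the table: pink (338,80), purple (160,180) and (118,255), orange (55,210). So the two on the studs are the real ones. The cassette is at (95,160), the hood at (580,520) with its fin at top crop (707,250), and the clamp peg at (308,360). Next I'll fit exact poses.

```bash
cat >> h.py <<'E'
from scipy.optimize import minimize
def box(cx,cy,yaw,bx):
    x0,x1,y0,y1,z0,z1=bx; c,s=np.cos(yaw),np.sin(yaw)
    return np.array([[cx+c*x-s*y,cy+s*x+c*y,z] for x in(x0,x1) for y in(y0,y1) for z in(z0,z1)])
def render(p,boxes,c,s=3):
    m=np.zeros((420*s,560*s),np.uint8)
    for b in boxes:
        pts=np.array([proj(X,c) for X in box(*p,b)])
        h=cv2.convexHull(((pts+.5)*s*16-8).round().astype(np.int32))
        cv2.fillPoly(m,[h],1,shift=4)
    return m>0
def fit(p0,boxes,masks,s=3):
    "masks: {cam: bool}; maximises IoU over x,y,yaw"
    M={c:np.kron(m,np.ones((s,s)))>0 for c,m in masks.items()}
    def f(q):
        p=[q[0],q[1],q[2]/100]; return -sum((r&m).sum()/(r|m).sum() for c,m in M.items() for r in[render(p,boxes,c,s)])/len(M)
    sx=np.array([[p0[0],p0[1],p0[2]*100]]*4)+[[-4,-3,-4],[6,0,0],[0,6,0],[0,0,8]]
    r=minimize(f,sx[0],method="Nelder-Mead",options=dict(initial_simplex=sx,xatol=.1,fatol=1e-5))
    return np.round([r.x[0],r.x[1],r.x[2]/100],3),round(-r.fun,3)
def sil(n,c,near):
    "silhouette whose centroid is nearest pixel"
    best=None
    for d in viewer.silhouettes(n,c):
        m=np.array(d["mask"]); ys,xs=np.nonzero(m)
        if len(xs)<15: continue
        e=np.hypot(xs.mean()-near[0],ys.mean()-near[1])
        if best is None or e<best[0]: best=(e,m,d["confidence"])
    return best
def fill(m):
    k,_=cv2.findContours(m.astype(np.uint8),cv2.RETR_EXTERNAL,cv2.CHAIN_APPROX_NONE)
    o=np.zeros(m.shape,np.uint8); cv2.drawContours(o,k,-1,1,-1); return o>0
PL=(-4,4,-30,30,-55+115,55+115); CA=(-22,22,-22,22,0,60)
HO=[(-104,104,-47,47,0,122),(-35,35,-7,7,122,158)]
def measure(n,boxes,p0,fullbox=None):
    ms={}
    ctr=np.append(p0[:2],np.mean([boxes[0][4],boxes[0][5]]))
    for c in("top","side"):
        b=sil(n,c,proj(ctr,c))
        if b is None: print(n,c,"none"); continue
        print(n,c,"dist",round(b[0],1),"conf",round(b[2],2),"px",b[1].sum())
        if b[0]<15: ms[c]=fill(b[1])
    out=fit(p0,boxes,ms); return out,{c:fit(p0,boxes,{c:m})[0].tolist() for c,m in ms.items()}
E
cat > m1.py <<'E'
from h import *
im={c:shot(c) for c in("top","side")}
for c in im:
    K=cv2.cvtColor(im[c],cv2.COLOR_RGB2HSV)
    blue=(abs(K[:,:,0].astype(int)-112)<14)&(K[:,:,1]>120)&(K[:,:,2]>40)
    n,l,st,ce=cv2.connectedComponentsWithStats(blue.astype(np.uint8))
    for i in range(1,n):
        if 25<st[i,4]<20000: print(c,st[i].tolist(),np.round(ce[i]).tolist(),ray(ce[i],c,12).round(1).tolist(), [round(v,1) if np.isscalar(v) else np.round(v,1).tolist() for v in cv2.minAreaRect(np.array([ray(p[::-1],c,12)[:2] for p in np.argwhere(l==i)],np.float32))])
for p0 in((560,237,.09),(568,157,.09)): print("plaque",measure("plaque1_mid",[PL],p0))
print("cas",measure("cassette_mid",[CA],(410,267,0)))
print("hood",measure("hood_grip",HO,(529,-385,.2)))
b=sil("case","top",(310,208)); print(b[0],b[2],b[1].sum())
print(pin("plaque1_mid","side")[:6])
E
python3 m1.py
```

```text
Traceback (most recent call last):
  File "m1.py", line 8, in <module>
    if 25<st[i,4]<20000: print(c,st[i].tolist(),np.round(ce[i]).tolist(),ray(ce[i],c,12).round(1).tolist(), [round(v,1) if np.isscalar(v) else np.round(v,1).tolist() for v in cv2.minAreaRect(np.array([ray(p[::-1],c,12)[:2] for p in np.argwhere(l==i)],np.float32))])
                                                                                                                                                                                                         ~~~^^^^^^^^^^^^^^
  File "h.py", line 15, in ray
    K,k,R,t=info(c); d=np.linalg.solve(K,[px[0],px[1],1])[:2]; s=d.copy()
            ~~~~^^^
  File "h.py", line 4, in info
    i=viewer.camera_info(c); return np.array(i["camera_matrix"]),i["k1"],np.array(i["R"]),np.array(i["t"]).ravel()
ValueError: time passes only in moves, steps and waits
```

```bash
sed -i 's/^def info(c):/from functools import lru_cache\n@lru_cache\ndef info(c):/' h.py; python3 m1.py
```

```text
top [0, 0, 16, 11, 56] [8.0, 4.0] [1328.7, 1007.4, 12.0] [[1325.6, 1007.3], [58.5, 41.0], 78.9]
top [0, 0, 560, 33, 8337] [283.0, 13.0] [1240.5, -10.9, 12.0] [[1274.4, -4.4], [138.2, 2056.3], 0.2]
top [0, 11, 12, 11, 44] [4.0, 16.0] [1276.6, 1012.9, 12.0] [[1273.9, 1013.6], [56.5, 31.8], 61.3]
top [63, 96, 63, 47, 1876] [98.0, 118.0] [869.9, 603.1, 12.0] [[856.4, 620.1], [146.5, 204.2], 11.8]
top [291, 173, 37, 86, 731] [308.0, 215.0] [550.8, -89.6, 12.0] [[548.7, -94.8], [268.6, 102.8], 4.0]
top [300, 203, 21, 5, 74] [310.0, 205.0] [581.2, -94.8, 12.0] [[581.4, -95.9], [11.6, 63.7], 5.0]
top [409, 208, 9, 22, 104] [413.0, 219.0] [539.2, -422.5, 12.0] [[539.4, -422.5], [69.0, 15.5], 10.8]
top [301, 216, 21, 5, 77] [311.0, 218.0] [540.4, -97.6, 12.0] [[540.4, -98.7], [11.8, 63.2], 4.9]
top [301, 229, 22, 5, 80] [312.0, 231.0] [500.2, -100.5, 12.0] [[499.7, -100.4], [12.5, 65.9], 0.1]
side [228, 82, 41, 35, 663] [248.0, 99.0] [854.4, 612.5, 12.0] [[855.0, 610.4], [147.1, 204.6], 11.0]
side [260, 238, 94, 80, 769] [309.0, 287.0] [560.8, -132.4, 12.0] [[565.2, -101.8], [237.1, 104.9], 5.
[... 970 characters left out ...]
:m})[0].tolist() for c,m in ms.items()}
  File "h.py", line 39, in fit
    r=minimize(f,sx[0],method="Nelder-Mead",options=dict(initial_simplex=sx,xatol=.1,fatol=1e-5))
    res = _minimize_neldermead(fun, x0, args, callback, bounds=bounds,
                               **options)
    fsim[k] = func(sim[k])
              ~~~~^^^^^^^^
    fx = function(np.copy(x), *(wrapper_args + args))
  File "h.py", line 37, in f
    p=[q[0],q[1],q[2]/100]; return -sum((r&m).sum()/(r|m).sum() for c,m in M.items() for r in[render(p,boxes,c,s)])/len(M)
                                   ~~~~~~~~~~~~~~~~~~~~~~~~~~~~~~~~~~~~~~~~~~~~~~~~~~~~~~~~~~~~~~~~~~~~~~~~~~~~~~~~^~~~~~~
ZeroDivisionError: division by zero
```

```bash
cat > m2.py <<'E'
from h import *
im={c:shot(c) for c in("top","side")}
H=cv2.cvtColor(im["top"],cv2.COLOR_RGB2HSV)
blue=(abs(H[:,:,0].astype(int)-112)<14)&(H[:,:,1]>120)&(H[:,:,2]>40)
for side in(0,-1):
    P=[]
    for v in range(180,236):
        u=np.nonzero(blue[v,285:335])[0]+285
        if len(u): P.append(ray((u[side]+(.5 if side else -.5),v),"top",12 if side else 12)[:2])
    P=np.array(P); k=np.polyfit(P[:,0],P[:,1],1); r=P[:,1]-np.polyval(k,P[:,0]); g=abs(r)<4; k=np.polyfit(P[g,0],P[g,1],1)
    print("plate edge slope",k[0].round(4),"y at x=540",np.polyval(k,540).round(1),g.sum())
ms={}
R0=(583.5,197,.09)
bx=[(-20,-12,y-30,y+30,60,170) for y in(40,-40)]
for c in im:
    a=cv2.GaussianBlur(im[c],(3,3),0).astype(int); roi=cv2.dilate(render(R0,[(-30,-2,-85,85,55,175)],c,1).astype(np.uint8),np.ones((7,7)))>0
    g=(a[:,:,1]-a[:,:,0]>4)&roi; ms[c]=fill(cv2.morphologyEx(g.astype(np.uint8),cv2.MORPH_CLOSE,np.ones((3,3)))>0); print(c,g.sum(),ms[c].sum(),render(R0,bx,c,1).sum())
print("rack",fit(R0,bx,ms),{c:fit(R0,bx,{c:m}) for c,m in ms.items()})
print("cas",measure("cassette_mid",[CA],(410,267,0)))
print("hood",measure("hood_grip",HO,(529,-385,.2)))
for n in("hood_grip","clamp_peg"):
    for c in("top","side"): print(n,c,pin(n,c))
print(robot.observe()["tcp_rot"])
E
python3 m2.py
```

```text
plate edge slope 0.0717 y at x=540 -44.1 56
plate edge slope 0.0687 y at x=540 -146.7 56
top 316 324 400
side 842 967 1210
rack (array([5.85430e+02, 2.02503e+02, 1.01000e-01]), np.float64(0.812)) {'top': (array([5.85165e+02, 2.02464e+02, 1.00000e-01]), np.float64(0.839)), 'side': (array([5.84642e+02, 1.96651e+02, 6.20000e-02]), np.float64(0.816))}
cassette_mid top dist 1.8 conf 0.63 px 294
cassette_mid side dist 1.0 conf 0.83 px 532
cas ((array([4.13303e+02, 2.70493e+02, 1.90000e-02]), np.float64(0.902)), {'top': [413.345, 271.834, 0.015], 'side': [413.004, 267.773, 0.024]})
hood_grip top dist 0.6 conf 0.65 px 2918
hood_grip side dist 10.0 conf 0.72 px 7343
hood ((array([ 5.28480e+02, -3.84537e+02,  2.13000e-01]), np.float64(0.964)), {'top': [527.7, -383.571, 0.215], 'side': [530.779, -385.264, 0.203]})
hood_grip top [(array([ 529.1, -381.2,  144.4]), 0.68, array([412, 218]))]
hood_grip side [(array([ 530.4, -385.7,  144.2]), 0.88, array([394, 364]))]
clamp_peg top [(array([ 431.8, -162. ,  164.7]), 0.72, array([337, 252]))]
clamp_peg side [(array([ 434.2, -168. ,  169. ]), 0.67, array([270, 289]))]
[6.76159099e-01 3.06789661e+00 8.17052206e-05]
```

```bash
cat >> h.py <<'E'
from scipy.spatial.transform import Rotation as Ro
def rv(a):
    y=np.array([np.cos(a),np.sin(a),0]); z=np.array([0,0,-1.]); return Ro.from_matrix(np.c_[np.cross(y,z),y,z]).as_rotvec()
def best(pos,a):
    "orientation (of the two half-turns) with the last joint nearer mid-range"
    c=[(abs(q[6]),b) for b in(a,a+np.pi) for q in[kin.ik(pos,rv(b))] if q is not None]
    return rv(min(c)[1])
def go(pos,a): robot.movep(pos,best(pos,a))
def line(pos,a=None,feed=150): robot.servo_line(pos,feed,None if a is None else best(pos,a))
def st(tag=""):
    o=robot.observe(); print(tag,"t",round(o["t"],1),"tcp",np.round(o["tcp_pos"],1),"F",np.round(o["contact_force"],1),"w",round(o["grip_width"]*92,1),"gf",round(o["grip_force"],1))
RK=np.array([584.5,199,.09]); CS=np.array([539.5,-97.5,.07]) # rack; slot2 floor
def fr(F,x,y,z): c,s=np.cos(F[2]),np.sin(F[2]); return np.array([F[0]+c*x-s*y,F[1]+s*x+c*y,z])
def take(y):
    a=RK[2]; grip(.35,25)
    go(fr(RK,-16,y,230),a); line(fr(RK,-16,y,138)); st("at"); grip(0,30); st("gripped")
    line(fr(RK,-16,y,168),feed=60); st("up"); line(fr(RK,-66,y,168),feed=80); st("out")
    line(fr(RK,-76,y,230)); st("clear")
E
python3 - <<'E'
from h import *
take(-40)
go(fr(CS,40,0,215),CS[2]); st("above slot3")
for c in("top","side"): shot(c,c+"1.png")
a=[cv2.imread(f"pics/{c}1.png") for c in("top","side")]
cv2.imwrite("pics/m1.png",np.hstack([cv2.resize(a[0][150:290,180:360],None,fx=2.2,fy=2.2,interpolation=2),cv2.resize(a[1][140:280+40,180:360][:140],None,fx=2.2,fy=2.2,interpolation=2)]))
p0=fr(CS,40,0,0); print("held",measure("plaque1_mid",[(-4,4,-30,30,121,231)],(p0[0],p0[1],.07)))
for c in("top","side"): print(c,pin("slot1",c)[:4],pin("plaque2_mid",c)[:6])
E
```

```text
at t 5.8 tcp [572.8 158.  138.7] F [ 0.  -0.5  0.4] w 32.1 gf 0.0
gripped t 6.3 tcp [572.5 157.9 138.5] F [-0.4 -0.1  2.5] w 7.2 gf 30.0
up t 7.0 tcp [572.  157.8 168. ] F [-0.3 -0.2 -2.7] w 6.9 gf 30.0
out t 7.8 tcp [522.9 153.3 168.2] F [-0.8  0.  -3.8] w 7.0 gf 30.0
clear t 8.3 tcp [512.2 152.3 229.5] F [ 0.1  0.  -4.2] w 6.9 gf 30.0
above slot3 t 9.3 tcp [579.3 -92.5 214.3] F [-0.6  1.2 -3.8] w 7.0 gf 30.0
plaque1_mid top dist 10.8 conf 0.4 px 272
plaque1_mid side dist 80.1 conf 0.48 px 113
held ((array([ 5.75402e+02, -9.77020e+01,  3.00000e-02]), np.float64(0.0)), {'top': [575.402, -97.702, 0.03]})
top [(array([579.8, -93.7,  10.9]), 0.66, array([309, 206]))] []
side [(array([581. , -97.4,  10.9]), 0.97, array([307, 272])), (array([537.5, -98. ,  12.2]), 0.93, array([292, 281])), (array([ 503.4, -103.2,   10.9]), 0.69, array([281, 290]))] []
```

View pics/m1.png

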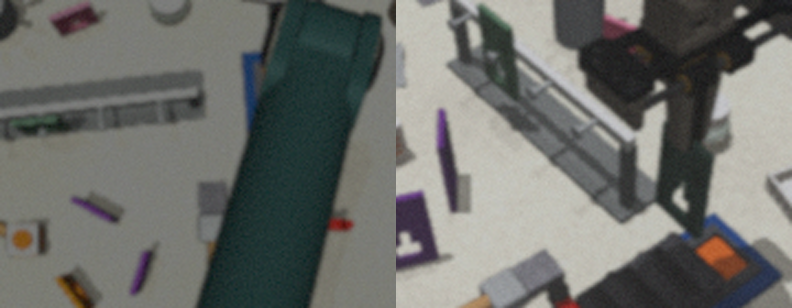

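Side view: the plaque is held upright at crop (658–712,148–238), and the second one still hangs at (497,50). Next, compare the held plaque's predicted corners with the picture.

```bash
python3 - <<'E'
from h import *
im=cv2.imread("pics/side1.png")
a=cv2.cvtColor(im,cv2.COLOR_BGR2RGB)
for off in(-6,0,6):
    F=np.array([579.3,-92.5+off,.07])
    m=np.array([proj(X,"side") for X in box(*F,(-4,-4,-30,30,136,246))[[0,1,2,3]]]); print(off,m.round(1).tolist())
b=cv2.resize(im[185:275,270:360],None,fx=6,fy=6,interpolation=2)
F=np.array([579.3,-92.5,.07])
P=[proj(fr(F,-4,y,z),"side") for y,z in((-30,136),(30,136),(30,200),(-30,200))]
cv2.polylines(b,[np.int32([(p-[270,185]+.5)*6 for p in P])],True,(0,255,255),1)
cv2.imwrite("pics/h1.png",b)
E
```

```text
-6 [[317.9, 249.6], [322.7, 213.6], [299.0, 231.9], [301.5, 195.5]]
0 [[316.1, 247.6], [320.6, 211.6], [297.3, 230.1], [299.6, 193.7]]
6 [[314.3, 245.7], [318.6, 209.7], [295.6, 228.3], [297.8, 191.9]]
```

View pics/h1.png

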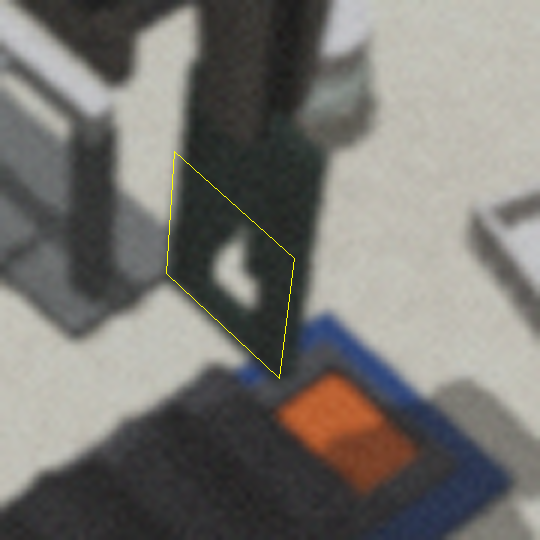

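```bash
python3 - <<'E'
from h import *
st()
for p in((511,472),(326,317)): print(ray((p[0]/6+270-.5,p[1]/6+185-.5),"side",12).round(1))
for c in("top","side"):
  print(c,[proj(fr(CS,x,y,12),c).round(1).tolist() for x,y in((147,-55),(147,55))])
E
```

```text
t 9.8 tcp [579.5 -94.  215.1] F [ 0.2 -0.2 -3.8] w 7.2 gf 30.0
[ 690.8 -141.8   12. ]
[679.7 -39.2  12. ]
top [[324.3, 171.2], [289.8, 173.5]]
side [[354.5, 263.4], [322.9, 235.1]]
```

```bash
sed -i 's/539.5,-97.5,.07/539.5,-98,.07/' h.py; cat >> h.py <<'E'
def lower(p,zs,feed,lim=8):
    "step down, stop when the vertical load grows by lim N; returns z"
    robot.hold(.3); f0=np.array(robot.observe()["contact_force"])
    for z in zs:
        line([p[0],p[1],z],feed=feed); o=robot.observe(); d=np.array(o["contact_force"])-f0
        if np.linalg.norm(d)>2: print(z,np.round(d,1),end="; ")
        if d[2]>lim: print("stop",z); break
    return z
E
python3 - <<'E'
from h import *
p=fr(CS,40,0,0)
line([p[0],p[1],150]); z=lower(p,[140,130,120,110,104,100,97,95,93,92,91,90,89],40,4); robot.hold(.2); st("down")
E
```

```text
90 [-0.4 -0.1  6.1]; stop 90
down t 14.5 tcp [580.2 -95.2  90.8] F [0.5 0.6 4.8] w 7.5 gf 30.1
```

```bash
python3 - <<'E'
from h import *
p=fr(CS,40,0,0)
grip(.28,30); line([p[0],p[1],240]); st("off")
take(40)
p=fr(CS,-40,0,0)
go([*p[:2],215],CS[2]); st("above slot1"); line([p[0],p[1],150])
z=lower(p,[140,130,120,110,104,100,97,95,93,92,91,90,89],40,4); robot.hold(.2); st("down")
grip(.28,30); line([p[0],p[1],240]); go([*fr(RK,-150,0,0)[:2],300],0); st("off")
for c in("top","side"): shot(c,c+"2.png")
print("cas",measure("cassette_mid",[CA],(413,269,0)))
print("hood",measure("hood_grip",HO,(529,-385,.21)))
for c in("top","side"): print([(n,pin(n,c)[:1]) for n in("pocket","clamp_peg","clamp_pivot")])
im=cv2.imread("pics/side2.png"); cv2.imwrite("pics/s2.png",cv2.resize(im[170:330,210:410],None,fx=3,fy=3,interpolation=2))
E
```

```text
off t 16.1 tcp [578.8 -95.  239. ] F [-1.  -0.1 -0.6] w 25.6 gf 0.0
at t 18.4 tcp [565.8 237.1 138.8] F [ 0.1  0.6 -0. ] w 32.2 gf 0.0
gripped t 18.9 tcp [565.3 237.7 138.5] F [0.1 0.3 2.1] w 7.1 gf 30.0
up t 19.6 tcp [564.8 237.4 168. ] F [ 0.1 -0.4 -4. ] w 6.9 gf 30.0
out t 20.4 tcp [515.7 233.  168.2] F [ 1.3 -0.5 -2.4] w 6.9 gf 30.0
clear t 20.9 tcp [505.1 231.9 229.6] F [-0.7  0.1 -2.9] w 7.3 gf 30.0
above slot1 t 22.2 tcp [500.  -99.3 214.7] F [ 0.1  1.3 -3.7] w 6.9 gf 30.0
110 [ 0.5 -1.2 -1.6]; 90 [-1.   0.7  5.5]; stop 90
down t 26.9 tcp [ 500.5 -100.8   90.8] F [0.1 0.9 6.3] w 7.3 gf 30.1
off t 29.7 tcp [435.4 184.3 299.6] F [ 0.5  0.2 -0.8] w 25.8 gf 0.0
cassette_mid top none
cassette_mid side dist 0.5 conf 0.6 px 533
cas ((array([ 4.12271e+02,  2.67078e+02, -7.00000e-03]), np.float64(0.938)), {'side': [412.271, 267.078, -0.007]})
hood_grip top dist 0.7 conf 0.88 px 2979
hood_grip side none
hood ((array([ 5.28318e+02, -3.83564e+02,  2.26000e-01]), np.float64(0.963)), {'top': [528.318, -383.564, 0.226]})
[('pocket', [(array([640.2, -91.4,  12.6]), 0.73, array([308, 187]))]), ('clamp_peg', [(array([ 434.6, -158.4,  163.2]), 0.47, array([336, 251]))]), ('clamp_pivot', [(array([ 435.9, -100.6,  138.6]), 0.96, array([315, 251]))])]
[('pocket', [(array([640.4, -96.6,   8.6]), 0.92, array([326, 261]))]), ('clamp_peg', [(array([ 537.5, -100.7,   13.3]), 0.74, array([292, 282]))]), ('clamp_pivot', [(array([ 433.6, -103.2,  137.3]), 0.73, array([252, 274]))])]
```

View pics/s2.png

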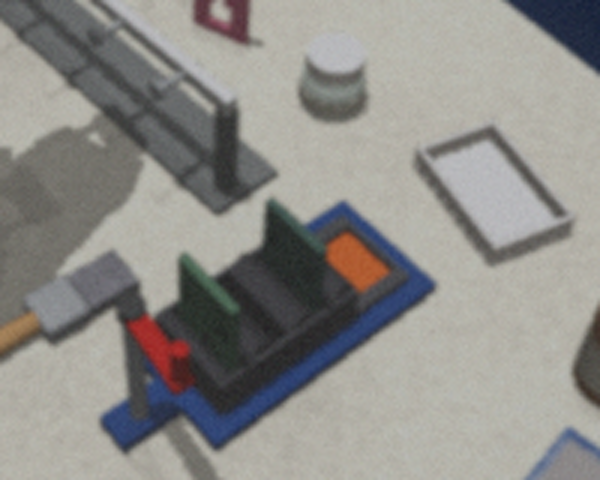

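Both plaques stand in slots 1 and 3 (crop (208,310), (295,255)). Now the cassette.

```bash
python3 - <<'E'
from h import *
p=[412.6,269]
grip(.8,30); go([*p,130],0); line([*p,23],feed=120); st("at"); grip(0,25); st("grip")
line([*p,60],feed=80); line([*p,230]); st("up")
q=[640.3,-92.3]; go([*q,230],CS[2]+np.pi/2); robot.hold(.3); st("above")
shot("top","top3.png"); shot("side","side3.png")
line([*q,70],feed=100); lower(q,[60,52,46,42,40,38,37,36,35,34,33],40,4); robot.hold(.2); st("down")
im=cv2.imread("pics/side3.png"); cv2.imwrite("pics/s3.png",cv2.resize(im[150:310,230:410],None,fx=3,fy=3,interpolation=2))
E
```

```text
at t 32.9 tcp [413.2 269.3  23.7] F [ 0.3  0.5 -0.4] w 73.5 gf 0.0
grip t 33.5 tcp [412.7 269.2  23.2] F [ 0.1 -0.5  3.4] w 44.0 gf 24.8
up t 35.4 tcp [412.  268.6 229.1] F [ 0.2  0.8 -3.1] w 44.1 gf 24.8
above t 37.3 tcp [640.3 -91.4 230.1] F [-0.8  0.6 -2.1] w 44.1 gf 24.8
35 [-1.3 -0.3  3.1]; 34 [-2.9  0.5 10.1]; stop 34
down t 42.4 tcp [640.6 -92.3  35.3] F [-3.8  2.3  7.8] w 43.7 gf 24.8
```

View pics/s3.png

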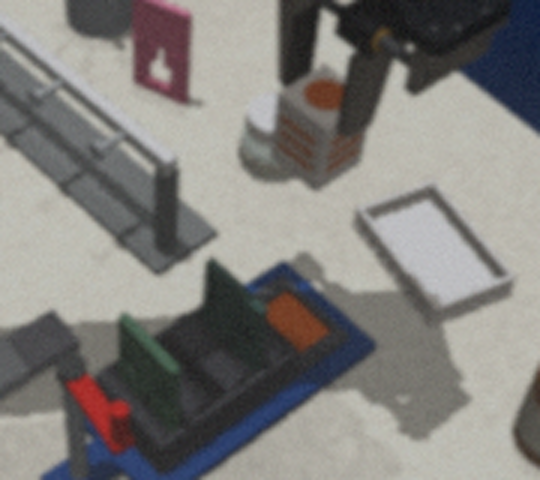

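```bash
python3 - <<'E'
from h import *
q=[640.3,-92.3]; grip(.72,30); line([*q,240]); st("off")
go([450,120,320],0)
for c in("top","side"): shot(c,c+"4.png")
print("hood",measure("hood_grip",HO,(528.5,-384,.215)))
print("cas",measure("cassette_mid",[(-22,22,-22,22,12,72)],(640,-92,.07)))
for c in("top","side"): print([(n,pin(n,c)[:2]) for n in("hood_grip","clamp_peg","clamp_pivot")])
im=cv2.imread("pics/side4.png"); cv2.imwrite("pics/s4.png",cv2.resize(im[200:400,220:480],None,fx=3,fy=3,interpolation=2))
E
```

```text
off t 44.5 tcp [639.8 -92.1 239. ] F [-0.1  0.1  0.5] w 66.0 gf 0.0
hood_grip top dist 0.8 conf 0.81 px 2958
hood_grip side dist 9.5 conf 0.63 px 7338
hood ((array([ 5.27888e+02, -3.84856e+02,  2.02000e-01]), np.float64(0.962)), {'top': [527.199, -384.045, 0.222], 'side': [528.982, -386.289, 0.198]})
cassette_mid top dist 1.0 conf 0.58 px 255
cassette_mid side dist 3.3 conf 0.78 px 523
cas ((array([ 6.41016e+02, -8.96830e+01,  1.10000e-01]), np.float64(0.797)), {'top': [640.471, -88.267, 0.104], 'side': [643.243, -94.024, 0.187]})
[('hood_grip', [(array([ 530.5, -383.7,  142.8]), 0.88, array([412, 218]))]), ('clamp_peg', [(array([ 434.6, -157. ,  165.2]), 0.7, array([336, 251]))]), ('clamp_pivot', [(array([ 435.8, -102.2,  136. ]), 0.95, array([315, 251]))])]
[('hood_grip', [(array([ 532.1, -389.3,  143.3]), 0.66, array([396, 366])), (array([ 7.922e+02, -9.780e+01,  2.000e-01]), 0.19, array([372, 236]))]), ('clamp_peg', [(array([ 434.6, -166.8,  165. ]), 0.9, array([270, 290])), (array([588.1, 193.9,  -4.2]), 0.22, array([245, 201]))]), ('clamp_pivot', [(array([ 436.2, -103.5,  133.4]), 0.71, array([253, 274])), (array([416.6,   3.4,   3.4]), 0.28, array([224, 278]))])]
```

View pics/s4.png

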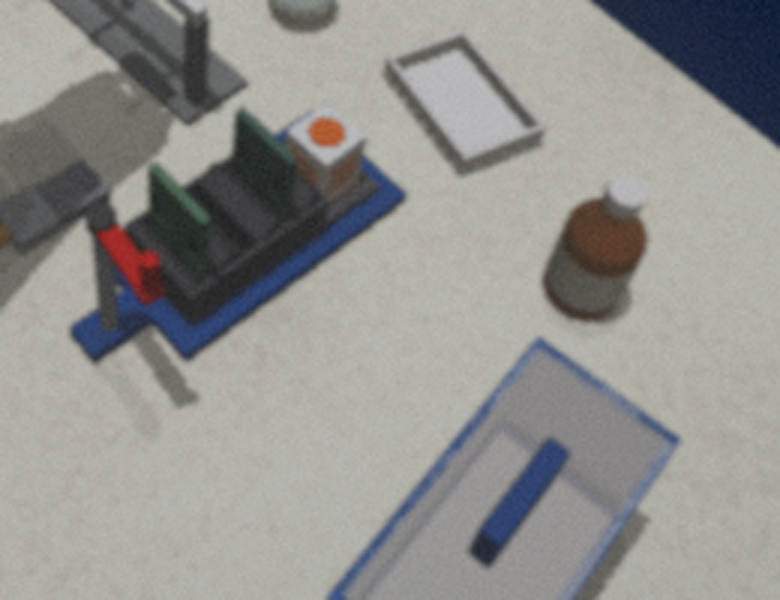

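```bash
cat > casefit.py <<'E'
from h import *
from scipy.optimize import least_squares
near={"top":{"-x","+y"},"side":{"-x","-y"}}
E={"-x":[(-113,y) for y in np.r_[-50:-24:4,24:51:4]],"+x":[(113,y) for y in np.r_[-50:51:4]],"-y":[(x,-55) for x in np.r_[-108:109:4]],"+y":[(x,55) for x in np.r_[-108:109:4]]}
N={"-x":(-1,0),"+x":(1,0),"-y":(0,-1),"+y":(0,1)}
for c in("top","side"):
    im=cv2.imread(f"pics/{c}4.png").astype(np.float32); B=cv2.GaussianBlur(im[:,:,0]-im[:,:,2],(0,0),.7)
    P=np.array([573.5,-95.5,.07]); d=np.arange(-9,9.1,.5)
    for it in range(3):
        rows=[];rhs=[];lab=[]
        for k,pts in E.items():
            z=0 if k in near[c] else 12; n=N[k]
            for x,y in pts:
                uv=np.array([proj(fr(P,x+n[0]*t,y+n[1]*t,z),c) for t in d],np.float32)
                v=cv2.remap(B,uv[None,:,0],uv[None,:,1],cv2.INTER_CUBIC)[0]
                g=-np.gradient(v)  # blue inside -> falls outward
                g=np.clip(g,0,None); i=g.argmax(); w=g[max(0,i-6):i+7]; off=(w*d[max(0,i-6):i+7]).sum()/(w.sum()+1e-9)
                if g[i]<3: continue
                cs,sn=np.cos(P[2]),np.sin(P[2]); nw=(cs*n[0]-sn*n[1],sn*n[0]+cs*n[1]); r=(-sn*x-cs*y,cs*x-sn*y)
                rows.append([*nw,nw[0]*r[0]+nw[1]*r[1],1]);rhs.append(off);lab.append(k)
        A=np.array(rows);b=np.array(rhs); A[:,2]*=.01
        s=least_squares(lambda q:A@q-b,np.zeros(4),loss="soft_l1").x; P=P+[s[0],s[1],s[2]*.01]
    res=A@s-b; print(c,P.round(3),"outset",s[3].round(2),{k:(int(np.sum(np.array(lab)==k)),np.round(np.median(res[np.array(lab)==k]),1)) for k in E})
E
python3 casefit.py
```

```text
top [ 5.74175e+02 -9.32910e+01  7.10000e-02] outset -2.29 {'-x': (14, np.float64(-0.1)), '+x': (26, np.float64(-0.0)), '-y': (55, np.float64(0.1)), '+y': (55, np.float64(0.1))}
side [ 5.75206e+02 -9.62540e+01  7.00000e-02] outset -2.35 {'-x': (10, np.float64(0.1)), '+x': (10, np.float64(0.0)), '-y': (55, np.float64(-0.0)), '+y': (3, np.float64(0.3))}
```

```bash
cat > hood.py <<'E'
from h import *
CC=np.array([574.7,-94.8,.0705]); h=[528.6,-384.9]; a=.21+np.pi/2
grip(.45,45); go([450,-200,330],a); go([*h,230],a); line([*h,130],feed=120); st("at"); grip(0,45); st("grip")
line([*h,140],feed=50); line([*h,310],feed=150); robot.hold(.3); st("up")
go([*CC[:2],310],CC[2]+np.pi/2); robot.hold(.4); st("above")
line([*CC[:2],275],feed=80); robot.hold(.3)
for c in("top","side"): shot(c,c+"5.png")
im=cv2.imread("pics/side5.png"); cv2.imwrite("pics/s5.png",cv2.resize(im[130:340,200:440],None,fx=3,fy=2.8,interpolation=2))
E
python3 hood.py
```

```text
at t 49.8 tcp [ 529.  -385.4  130.8] F [-0.8  1.   0.2] w 41.5 gf 0.0
grip t 50.5 tcp [ 528.8 -385.1  130.4] F [0.4 0.3 4.4] w 0.3 gf 2.0
up t 52.5 tcp [ 528.5 -384.8  309.6] F [ 0.6 -0.1 -0.6] w 0.5 gf 0.0
above t 54.0 tcp [574.6 -95.4 310. ] F [ 0.2 -0.2  0.7] w 0.3 gf 0.0
```

View pics/s5.png

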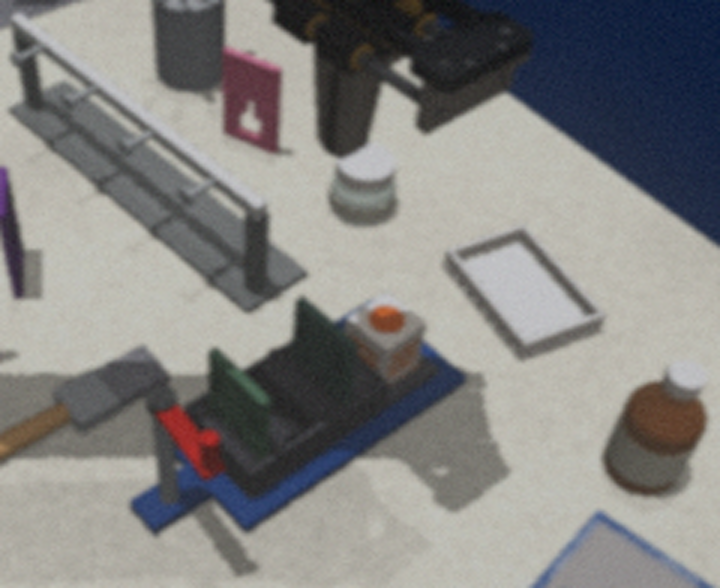

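The fingers closed on nothing: the hood has been knocked aside. Re-measure.

```bash
python3 - <<'E'
from h import *
go([450,120,320],0)
for c in("top","side"): shot(c,c+"6.png")
P=[pin("hood_grip",c) for c in("top","side")]; print(P)
for p0 in [x[0][0] for x in P if x][:1]:
    for yaw in(.1,.3): print("hood",measure("hood_grip",HO,(p0[0],p0[1],yaw)))
E
```

```text
[[(array([ 528.8, -384.3,  145.8]), 0.73, array([413, 218])), (array([536.8, -97. ,  11. ]), 0.37, array([310, 219])), (array([498.4, -93.9,   8.8]), 0.22, array([309, 231]))], [(array([575.7, -98.5,  70.4]), 0.75, array([307, 259])), (array([ 531.6, -388.6,  144.2]), 0.69, array([396, 365]))]]
hood_grip top dist 0.6 conf 0.83 px 2916
hood_grip side dist 9.5 conf 0.82 px 7263
hood ((array([ 5.29013e+02, -3.85188e+02,  2.02000e-01]), np.float64(0.962)), {'top': [527.895, -383.485, 0.204], 'side': [529.303, -386.485, 0.202]})
hood_grip top dist 0.6 conf 0.83 px 2916
hood_grip side dist 9.5 conf 0.82 px 7263
hood ((array([ 5.28442e+02, -3.84923e+02,  2.10000e-01]), np.float64(0.964)), {'top': [527.992, -383.238, 0.207], 'side': [529.24, -386.19, 0.206]})
```

```bash
python3 - <<'E'
from h import *
h=[528.6,-384.9]; a=.207+np.pi/2
grip(.5,45); go([450,-200,330],a); go([*h,230],a); line([*h,132],feed=120); st("at"); robot.hold(.3)
print(Ro.from_rotvec(robot.observe()["tcp_rot"]).as_matrix().round(2).tolist())
for c in("top","side"): shot(c,c+"7.png")
i,j=[cv2.imread(f"pics/{c}7.png") for c in("side","top")]
cv2.imwrite("pics/s7.png",np.hstack([cv2.resize(i[290:420,330:460],(400,400),interpolation=2),cv2.resize(j[160:290,350:480],(400,400),interpolation=2)]))
grip(0,45); st("grip"); robot.hold(.3); st()
E
```

```text
at t 60.3 tcp [ 529.  -385.4  132.9] F [ 0.  -1.3 -0.2] w 46.3 gf 0.0
[[0.98, 0.21, 0.0], [0.21, -0.98, -0.0], [0.0, 0.0, -1.0]]
grip t 61.4 tcp [ 528.6 -384.9  132. ] F [-0.1 -0.1 -0. ] w 0.2 gf 0.0
 t 61.7 tcp [ 528.6 -384.9  132. ] F [ 0.1 -0.3  0.3] w 0.2 gf 0.0
```

View pics/s7.png

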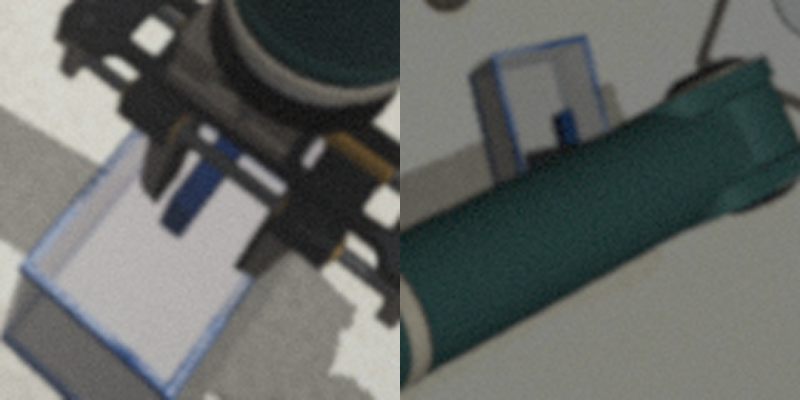

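```bash
python3 - <<'E'
from h import *
st()
shot("side","side8.png"); i=cv2.imread("pics/side8.png")
print("hood",measure("hood_grip",HO,(528.4,-385,.207)))
print([pin("hood_grip",c)[:2] for c in("top","side")])
b=cv2.resize(i[290:420,330:460],(650,590),interpolation=2)
F=np.array([528.4,-385,.207]); sc=np.array([5,590/130])
dr=lambda p:tuple(int(v) for v in (proj(p,"side")-[330,290]+.5)*sc)
for z,col in((122,(0,255,255)),(158,(0,0,255))):
    cv2.polylines(b,[np.int32([dr(fr(F,x,y,z)) for x,y in((-35,-7),(35,-7),(35,7),(-35,7))])],True,col,1)
cv2.polylines(b,[np.int32([dr(fr(F,x,y,122)) for x,y in((-104,-47),(104,-47),(104,47),(-104,47))])],True,(0,255,0),1)
cv2.circle(b,dr((528.6,-384.9,132)),5,(255,0,255),-1)
cv2.imwrite("pics/s8.png",b)
E
```

```text
t 61.7 tcp [ 528.6 -384.9  132. ] F [ 0.1 -0.3  0.3] w 0.2 gf 0.0
hood_grip top dist 30.2 conf 0.95 px 1415
hood_grip side dist 10.5 conf 0.87 px 4773
hood ((array([ 4.6213e+02, -3.9259e+02,  2.8600e-01]), np.float64(0.806)), {'side': [462.13, -392.59, 0.286]})
[[(array([ 563.4, -364. ,  145.4]), 0.76, array([406, 206]))], [(array([ 563.9, -367. ,  144. ]), 0.87, array([400, 344]))]]
```

View pics/s8.png

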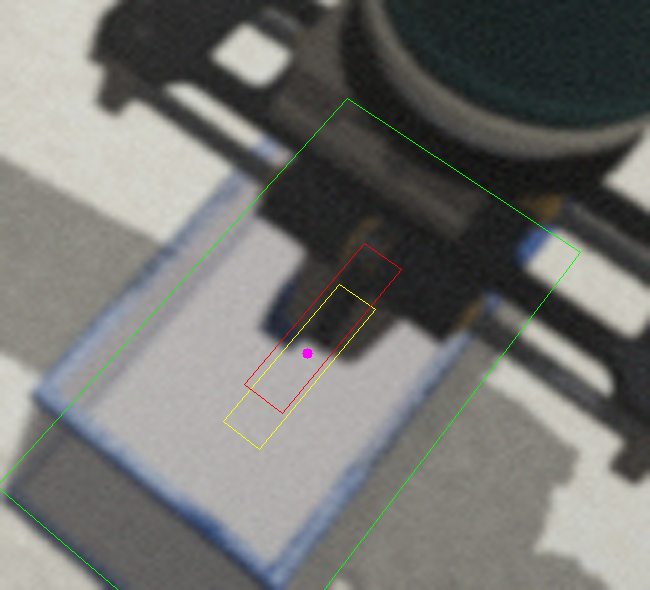

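The hood now sits about 40 mm away: its fin is under the fingers, off the red predicted outline, at about (563,-365). Back off, re-measure and grasp at once.

```bash
python3 - <<'E'
from h import *
grip(.5,45); line([528.6,-384.9,240]); go([450,-60,330],1.7)
for c in("top","side"): shot(c,c+"9.png")
print([pin("hood_grip",c)[:2] for c in("top","side")])
(h,q),d=measure("hood_grip",HO,(563.6,-365.5,.2)); print(h,q,d)
h=np.mean(list(d.values()),0) if len(d)==2 else h
if q>.93:
    a=h[2]+np.pi/2; p=h[:2]
    go([*p,240],a); line([*p,130],feed=150); st("at"); grip(0,45); st("grip"); robot.hold(.2); st()
E
```

```text
[[(array([ 560.9, -361.8,  144.6]), 0.78, array([405, 207]))], [(array([ 563.7, -368.1,  144.1]), 0.71, array([400, 345]))]]
hood_grip top dist 0.0 conf 0.7 px 2905
hood_grip side dist 1.7 conf 0.69 px 7883
[ 5.61373e+02 -3.64700e+02  2.08000e-01] 0.966 {'top': [561.437, -362.949, 0.213], 'side': [561.151, -365.701, 0.217]}
at t 67.4 tcp [ 562.  -364.7  131.2] F [0.3 0.5 0.6] w 45.6 gf 0.0
grip t 68.2 tcp [ 561.5 -364.6  130.4] F [ 0.7 -0.2  3.7] w 0.5 gf 1.9
 t 68.4 tcp [ 561.5 -364.5  130.4] F [-0.5  0.3  4.6] w 0.3 gf 2.5
```

```bash
python3 - <<'E'
from h import *
st()
shot("side","side10.png"); i=cv2.imread("pics/side10.png"); st()
F=np.array([561.4,-364.5,.213]); c0=(345,275)
b=cv2.resize(i[c0[1]:c0[1]+110,c0[0]:c0[0]+110],(600,600),interpolation=2); sc=600/110
dr=lambda p:tuple(int(v) for v in (proj(p,"side")-c0+.5)*sc)
for z,col in((122,(0,255,255)),(158,(0,0,255))):
    cv2.polylines(b,[np.int32([dr(fr(F,x,y,z)) for x,y in((-35,-7),(35,-7),(35,7),(-35,7))])],True,col,1)
cv2.circle(b,dr((561.5,-364.5,130)),4,(255,0,255),-1)
cv2.imwrite("pics/s10.png",b)
E
```

```text
t 68.4 tcp [ 561.5 -364.5  130.4] F [-0.5  0.3  4.6] w 0.3 gf 2.5
 t 68.5 tcp [ 561.5 -364.5  130.4] F [-0.  -0.   5.6] w 0.5 gf 2.6
```

View pics/s10.png

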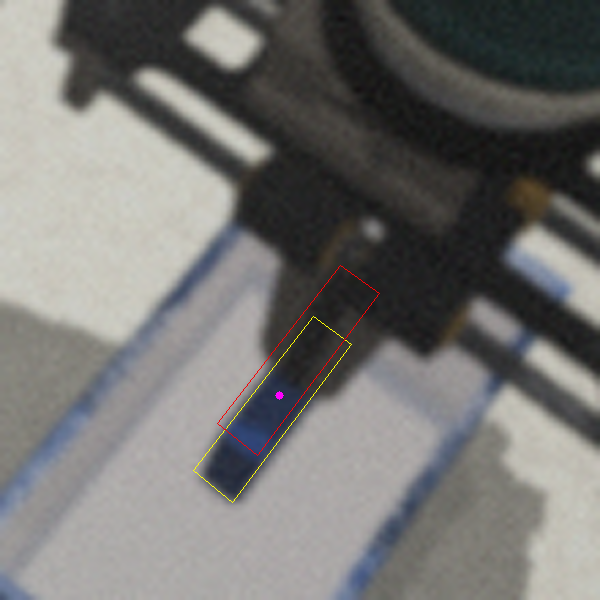

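Judged against the outline, the fingertips look roughly 20+ mm higher than the TCP reading says: they shut on top of the fin. Reopen and lower with a force guard.

```bash
python3 - <<'E'
from h import *
p=[561.4,-364.5]
line([*p,145],feed=80); grip(.5,45); st("open")
z=lower(p,[136,130,128,126,124,123,122,121,120,119],30,3); st("low")
shot("side","side11.png")
grip(0,45); robot.hold(.2); st("grip")
E
```

```text
open t 69.6 tcp [ 561.4 -364.5  145. ] F [-0.3  0.8 -0.6] w 46.2 gf 0.0
low t 72.7 tcp [ 561.4 -364.5  118.9] F [ 0.1 -0.2  0.6] w 46.3 gf 0.0
grip t 73.5 tcp [ 561.4 -364.6  119. ] F [ 0.2 -0.4  0.4] w 13.7 gf 45.0
```

Gripped at 13.7 mm. I'll take a deeper bite first, then carry.

```bash
python3 - <<'E'
from h import *
p=[561.4,-364.5]
grip(.5,45); z=lower(p,[115,111,108,106,104],30,3); st("low")
grip(0,50); robot.hold(.2); st("grip"); z=robot.observe()["tcp_pos"][2]; print(z)
line([*p,z+8],feed=40); line([*p,z+170],feed=150); robot.hold(.3); st("up")
open("z0","w").write(str(z))
E
```

```text
low t 75.8 tcp [ 561.3 -364.4  103.8] F [-1.1 -0.7  0.2] w 46.2 gf 0.0
grip t 76.6 tcp [ 561.4 -364.6  104.1] F [ 0.6 -1.2  0. ] w 13.1 gf 50.0
104.05496715392543
up t 78.5 tcp [ 561.3 -364.4  273.6] F [ 0.1  0.1 -5.5] w 13.8 gf 50.0
```

```bash
python3 - <<'E'
from h import *
p=[574.8,-95.0]; a=.0705+np.pi/2
go([*p,274],a); robot.hold(.5); st("above")
line([*p,245],feed=60); robot.hold(.3)
for c in("top","side"): shot(c,c+"12.png")
print(measure("hood_grip",[tuple(np.add(b,(0,0,0,0,141,141))) for b in HO],(*p,.0705)))
im=cv2.imread("pics/side12.png"); cv2.imwrite("pics/s12.png",cv2.resize(im[130:340,200:440],None,fx=3,fy=2.8,interpolation=2))
E
```

```text
above t 80.0 tcp [574.8 -95.3 274. ] F [-0.3 -0.2 -4.3] w 13.6 gf 50.0
hood_grip top dist 6.3 conf 0.83 px 229
hood_grip side dist 6.8 conf 0.68 px 7359
((array([ 5.73545e+02, -9.59030e+01,  7.80000e-02]), np.float64(0.475)), {'top': [572.416, -94.023, 0.08], 'side': [573.683, -96.151, 0.078]})
```

View pics/s12.png

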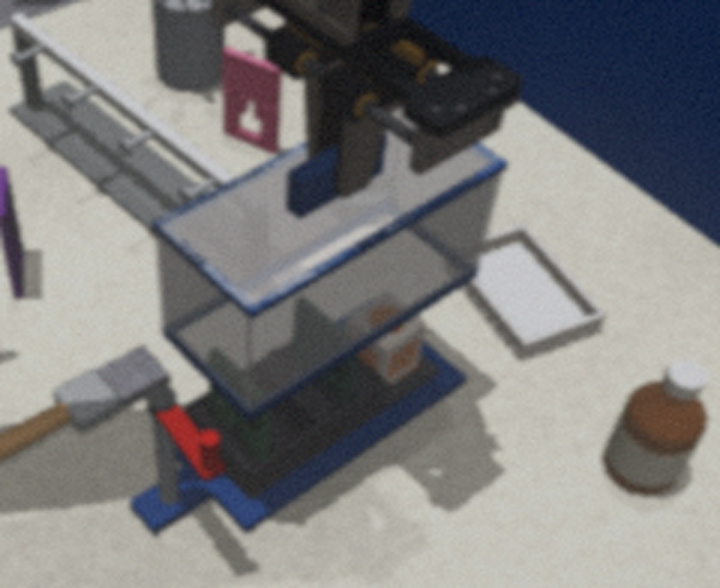

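Hood level, held over the case and aligned with it, plaques below. Lowering.

```bash
python3 - <<'E'
from h import *
p=[575.2,-95.1]
z=lower(p,[225,210,195,180,172,165,158,152,146,140,135,130,126,123,121,120,119,118,117,116,115,114],50,4); robot.hold(.2); st("down")
E
```

```text
120 [-1.1  1.6 -0.7]; 115 [-3.5  2.6  9.4]; stop 115
down t 88.0 tcp [575.3 -95.1 116. ] F [-3.5  0.9  4.8] w 13.7 gf 50.0
```

```bash
cat > clamp.py <<'E'
from h import *
grip(.5,45); line([575.2,-95.1,260],feed=150); st("released")
go([470,-60,320],0)
for c in("top","side"): shot(c,c+"13.png")
P=[];V=[]
for c in("top","side"):
    a=[x for x in pin("clamp_peg",c) if np.hypot(*(x[0][:2]-[434,-163]))<15]; b=[x for x in pin("clamp_pivot",c) if np.hypot(*(x[0][:2]-[435,-103]))<15]
    print(c,a,b); P+=[x[0] for x in a[:1]]; V+=[x[0] for x in b[:1]]
hz={c:np.round([proj(fr(np.array([574.7,-94.8,.0705]),x,y,134),c) for x,y in((-104,-47),(-104,47),(104,-47),(104,47))]).tolist() for c in("top","side")}
print(measure("hood_grip",[tuple(np.add(b,(0,0,0,0,12,12))) for b in HO],(575,-95,.0705)))
i,j=[cv2.imread(f"pics/{c}13.png") for c in("side","top")]
cv2.imwrite("pics/s13.png",np.hstack([cv2.resize(i[200:350,220:370],(400,400),interpolation=2),cv2.resize(j[150:270,260:380],(400,400),interpolation=2)]))
for k in(0,np.pi): print([np.round(q[6],2) if q is not None else None for t in(-1.6,-.8,.17) for q in[kin.ik([435.5+60*np.cos(t),-103.5+60*np.sin(t),130],rv(t+np.pi/2+k))]])
E
python3 clamp.py
```

```text
released t 89.7 tcp [574.6 -94.8 259.1] F [ 0.1  0.5 -0. ] w 45.8 gf 0.0
top [] []
side [(array([ 432.4, -169.7,  168.2]), 0.68, array([270, 290]))] [(array([ 434.1, -101.3,  138. ]), 0.92, array([252, 273]))]
hood_grip top dist 25.5 conf 0.91 px 739
hood_grip side dist 0.8 conf 0.58 px 6185
((array([ 5.75068e+02, -9.61610e+01,  7.30000e-02]), np.float64(0.947)), {'side': [575.068, -96.161, 0.073]})
[np.float64(0.58), np.float64(1.33), np.float64(2.12)]
[np.float64(-2.18), np.float64(-1.7), np.float64(-0.91)]
```

View pics/s13.png

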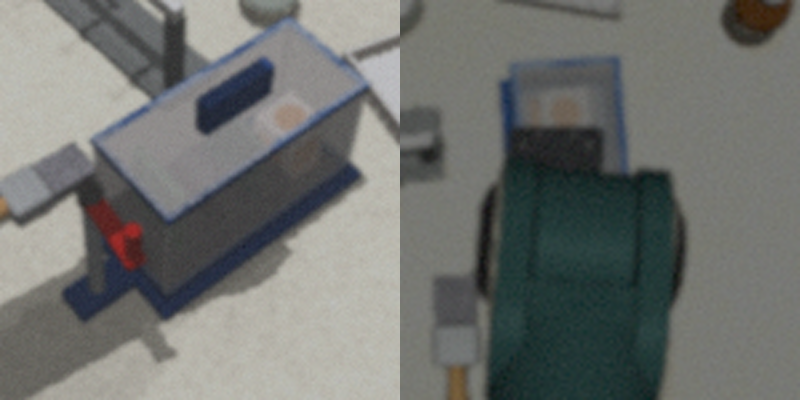

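Hood seated over the insert; the peg is at side crop (132,240). Now the clamp.

```bash
cat > c2.py <<'E'
from h import *
pv=np.array([435.5,-103.5]); r=60
def P(t,z): return [pv[0]+r*np.cos(t),pv[1]+r*np.sin(t),z]
def O(t): return rv(t+1.5*np.pi)
t0=-1.597; z=128
grip(.35,10); robot.movep(P(t0,270),O(t0)); robot.servo_line(P(t0,165),120); robot.hold(.3); f0=np.array(robot.observe()["contact_force"])
for k in range(164,z-1,-6):
    robot.servo_line(P(t0,k),50); d=np.array(robot.observe()["contact_force"])-f0
    if np.linalg.norm(d)>4: print("contact",k,d.round(1)); break
st("down"); grip(.18,8); st("fork")
f0=np.array(robot.observe()["contact_force"])
for t in np.arange(t0+.08,.20,.06):
    robot.servo_line(P(t,z),60,O(t)); o=robot.observe(); d=np.array(o["contact_force"])-f0
    tg=d[:2]@[-np.sin(t),np.cos(t)]; rd=d[:2]@[np.cos(t),np.sin(t)]
    if t>-.1 or abs(tg)>3: print(round(t,2),"tan",round(tg,1),"rad",round(rd,1),"z",round(d[2],1))
    if np.linalg.norm(d)>14: print("stop"); break
st("end")
E
python3 c2.py
```

```text
down t 97.2 tcp [ 433.7 -163.4  127.7] F [-0.1 -0.1  0.9] w 32.4 gf 0.0
fork t 97.6 tcp [ 434.  -163.5  128.1] F [-0.2  0.1  0.1] w 16.4 gf 0.0
-0.08 tan -0.7 rad 0.3 z 0.3
-0.02 tan -0.7 rad 0.1 z -0.1
0.04 tan -0.0 rad -0.9 z -0.2
0.1 tan -3.2 rad -0.9 z -1.4
0.16 tan -10.7 rad -0.9 z -2.9
end t 104.8 tcp [494.7 -98.2 128.1] F [  0.7 -10.7  -2.8] w 16.6 gf 5.7
```

```bash
python3 - <<'E'
from h import *
p=robot.observe()["tcp_pos"]; grip(.3,8); robot.servo_line([p[0],p[1]-3,p[2]],40); robot.servo_line([p[0],p[1]-3,280],150); go([430,200,330],0); st()
for c in("top","side"): shot(c,c+"14.png")
for c in("top","side"): print([(n,pin(n,c)[:2]) for n in("clamp_peg","clamp_pivot")])
print(measure("hood_grip",[tuple(np.add(b,(0,0,0,0,12,12))) for b in HO],(575,-95,.0705)))
i,j=[cv2.imread(f"pics/{c}14.png") for c in("side","top")]
cv2.imwrite("pics/s14.png",np.hstack([cv2.resize(i[200:350,220:370],(400,400),interpolation=2),cv2.resize(j[150:270,260:380],(400,400),interpolation=2)]))
E
```

```text
t 107.9 tcp [430.5 198.7 329.7] F [0.  0.6 0.2] w 27.5 gf 0.0
[('clamp_peg', [(array([575.1, -92.1, 159.3]), 0.69, array([312, 201])), (array([497.1, -98.3, 164.2]), 0.56, array([314, 229]))]), ('clamp_pivot', [(array([ 436.3, -102.1,  136.9]), 0.59, array([315, 251]))])]
[('clamp_peg', [(array([ 494.6, -104.1,  167.9]), 0.84, array([278, 251]))]), ('clamp_pivot', [(array([ 433.2, -101.3,  133.5]), 0.85, array([251, 274]))])]
hood_grip top dist 0.6 conf 0.64 px 2493
hood_grip side dist 0.9 conf 0.84 px 6071
((array([ 5.73287e+02, -9.47690e+01,  7.20000e-02]), np.float64(0.923)), {'top': [572.55, -93.183, 0.066], 'side': [573.586, -96.599, 0.073]})
```

View pics/s14.png

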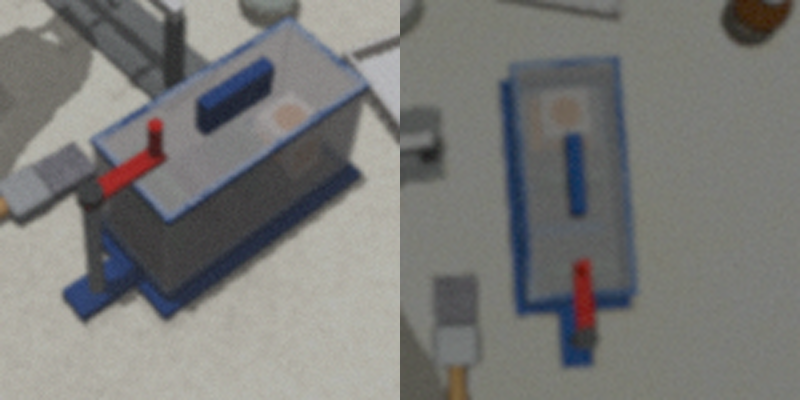

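The clamp arm lies along the case over the seated hood, and the robot is well clear.

```bash
python3 -c "
from h import *
print(robot.job_done())"
```

```text
the job is handed in; nothing more can be done
None
```

I handed the job in at about 108 s: both plaques present are in slots 1 and 3, the cassette is in the pocket, the hood is fully down on the blue plate and the clamp is at its stop; the first hood grasps missed (I was too high, then the hood was knocked aside), and no verdict came back.

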